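Pack a battery test box and fit its inner cover

TASK

Finish packing the battery box: stand the two loose modules on its floor in the two empty places, so that the four make the interlocking pinwheel round the boss. Then pick up the nested pair of covers together by the inner cover's post, lower the pair gently onto the box until the inner cover sits fully down on the ledge, and let go; now take the outer cover by its collar and lift it alone, straight up about 10 cm, without shifting the inner cover from its seat. Finish while still holding the outer cover level up there above the box, and leave the other things on the bench alone.

Things in the scene. Friction and masses are not known exactly. Their poses are not given: they have to be found in the camera images.
- tub: grey open battery box, fixed, 200 x 200 mm; origin: centre of its underside, on the bench; x, y along its sides, z up. Floor at z 6; inside 149 x 149; lips 3 thick, 155 x 155 outside, top at z 30; round them a flat ledge out to 200 x 200 at z 24. In the middle a boss 39 x 39, top at z 26. Four modules fit round it as a pinwheel with 5 mm gaps; two are in, opposite, their length along x
- place1 (a point): centre of an empty place, at x +47.5, y +24.5, z +33 mm in the box: here lies the centre of a module (27 mm above its underside) that stands on the box floor, its 90 mm length along the box's y (either way round). Either loose module may go in either place. Axes as the box's
- place2 (a point): centre of the other empty place, at x -47.5, y -24.5, z +33 mm in the box; module length along the box's y. Axes as the box's
- module1_mid (a point): loose black battery module with a paper band, standing on the bench to the robot's right: a block 90 (its x) x 44 (y) x 30 mm high with a central aluminium lifting rib on top, 50 (x) x 14 (y) x 24 high; 54 high in all, 0.25 to 0.4 kg. This point is its centre, 27 above its underside
- module2_mid (a point): the other loose module, same as the first, also to the robot's right
- laid1_mid (a point): a module already in the box; point at its centre, 27 mm above its underside
- laid2_mid (a point): the other module already in the box; point at its centre
- inner_post (a point): inner cover, under the outer: white hood 175 x 175 mm outside, 167 inside, top 44 above its lower edge, 0.25 to 0.4 kg; a 16 x 16 post parallel to its sides rises mid-top to 110 above the edge. Point: on the post's axis, 94 above the edge; x, y along the sides. Starts on the bench, left. Fitted (any of 4 turns), the edge rests on the box's ledge, 6 mm play a side, point 118 above the box's origin
- outer_collar (a point): outer cover: white hood 191 x 191 mm, skirt 20 deep, plate 4 thick, 0.2 to 0.33 kg, lying loose on the inner cover's top, so lifting by the post carries both. Mid-plate a square collar 50 x 50 outside, 36 inside, 30 high, sides parallel; the post stands through it, 32 out of it. Point: collar axis, half-way up, 15 above the plate, 63 above the inner cover's lower edge when nested; axes as inner
- meter_mid (a point): bystander, leave alone: red hand multimeter 85 x 160 x 34 mm; point in its middle
- tape_mid (a point): bystander, leave alone: roll of black tape, 64 mm across, 22 mm high; point in its middle
- driver_mid (a point): bystander, leave alone: screwdriver; point in its middle
- mouse_mid (a point): bystander, leave alone: computer mouse 110 x 62 x 30 mm; point in its middle
- jar_mid (a point): bystander, leave alone: small jar 60 mm across, 75 mm high; point in its middle
- spanner_mid (a point): bystander, leave alone: spanner; point in its middle
There are look-alikes about, which are no part of the job. What is shaped like the part that bears module2_mid but blue or orange is not meant. What is shaped like the part that bears module1_mid but turquoise is not meant.

How it is judged:
By the outcome, as a careful person would: the job done as asked, in the order asked, and still so for the second after the job is handed in, while the arm keeps its last pose, push and grip.
It also fails if it takes over 72 s, if anything falls off the work surface, if the arm or the gripper's body presses on something with over 40 N, if the wrist force passes 120 N, or if a joint passes its speed limit or range.

ROBOT

A 6-joint arm with a two-finger parallel gripper is mounted at the origin on the work surface. World frame = base frame: x ahead of the robot, y to its left, z up, the work surface at z = 0. Lengths are in mm, angles in rad, forces in N, time in s.
With the tool pointing down it reaches from about 350 to 950 mm from the base axis. Payload 17.4 kg.
Tool frame: the origin (TCP) lies at the very end of the fingers, on their centre line; the grasp point (between the pads) lies 19 mm behind it (manip.pinch_z is the z of the grasp point in the tool frame, in mm); z points along the fingers, y is the line along which they close (so a half turn about z gives the same grasp; the last joint's range is limited). The gripper opens to 93 mm and grips with 3 to 60 N. Pads are 15 mm wide; open, the fingers measure 128 mm over their backs; the gripper's body (75 mm by 188 mm) begins 65 mm behind the grasp point.
Start: joints at [-1.338, 0.116, 1.442, -0, 1.584, -0.038], TCP at [180.554, -650.409, 218.646] pointing down, gripper open.
Joint ranges: [-2.83, 2.83], [-0.83, 2.19], [0.07, 2.5], [-1.14, 4.28], [0.01, 3], [-2.97, 2.97]. Speed limits (rad/s): [1.89, 1.89, 2.22, 3.14, 3.14, 3.14].

INTERFACE

Orientations are given as a unit quaternion [x, y, z, w].
In Python, from station import manip gives the robot as it stands.
- The arm moves only by the shell command python3 -m creep 'ROWS' [OPENING] [FORCE]. ROWS is JSON, a list that holds one entry, the list of rows, each a list of 4 numbers: the shift along the tool's x, y, z in mm, then the turn about the tool's z in degrees. A call has 1 to 20 rows; each row shifts and turns the commanded pose from where the row before left it, along the tool's axes as they then stand; what a row does not reach is not made up. A row lasts 1/10 s, in which the tool goes at most 50 mm and 8.59 degrees, less where a joint would pass 70% of its speed; a pose out of reach is approached as far as the arm can. A call is refused whole if a number of a shift passes 50 or a number of a turn 8.59, either way. A call with a gripper value outside its range is refused whole. OPENING is the closure, from 0 (fully open) to 1 (shut), set as the call begins (- or left out, the last holds). The fingers move at their own pace and stop on an object; FORCE is the grip in N (left out, the last holds). Time passes only in rows, so rows that do not move let the fingers close. It gives the time, the measured TCP pose, the force, the opening and the grip force at its end, in the units of the state.
- manip.read_state(): the state, without advancing time (a new reading comes with each control period).
- manip.camera(name): name is "scene" or "top" or "wrist"; returns the picture (420x560x3 uint8, blue, green, red); there is no depth.
- manip.camera_params(name): a dict with "fx", "fy", "cx", "cy" (pixels), "eye" and "rotation" of the camera in the world. Camera axes: x right, y up, looking along -z (the intrinsics and any distortion apply to the point x, -y, -z); pixel columns grow to the right and rows downward; lengths in mm; the calibration is good to about 2 mm. A picture is of the moment at which its call begins: read the wrist's pose just before it. camera_params takes no time and is no camera call; for the wrist camera it gives the pose at the moment of the call.
- manip.finish_job(): hands the job in; it is judged then, once.
Trained networks look in the newest picture that a camera, given by its name, has taken for a name from the list of things; names that differ only in an ending like _2 or _b are one class to them, and where a whole thing is asked for, a point or a joint stands for the part that bears it (a point fixed in the world has none). Each returns a list of dicts, best first, with "conf" (0 to 1); they miss things now and then, are a little off and sometimes report something else, mostly with a low value. They report only what shows in the picture. A call takes as long as a camera call. They do not tell look-alikes from the thing itself.
- manip.recognise(target, camera): "extent" ([left, top, width, height] in pixels, round what is visible of it).
The state is a dict: "time_s": time; "joints": joint angles; "joint_velocities": joint speeds; "tau": joint torques, N m; "ee_pos": TCP position; "tool_rot": TCP orientation; "force": force on the tool from outside, world axes, zero at the start; "ft_torque": the same for the moment, N m; "width": finger opening in mm; "gripper_force": force on a finger pad.
Only numpy, scipy, OpenCV 4.12 (cv2) and the standard library are available. Lean on these libraries where they do the work, as an engineer would, in place of code of your own. Each camera call takes 0.05 s, during which the arm holds its last target. There are 200 camera calls.

## Working session

There is one attempt and no reset: what is moved stays moved. The work goes in short steps, Python scripts to look and compute and a shell command to move; the robot and the scene stay as the last step left them, time stands still between calls to the robot, and variables do not carry over. Pictures are saved under pics/ and viewed, at most 13 in all, crops included, and the job is handed in when it is done.

```bash
ls; mkdir -p pics; cat > h.py <<'E'
import numpy as np, cv2
from station import manip
def ray(cam,u,v,P=None):
    P=P or manip.camera_params(cam)
    R=np.array(P['rotation']);e=np.array(P['eye'])
    d=R@np.array([(u-P['cx'])/P['fx'],-(v-P['cy'])/P['fy'],-1.0]); return e,d
def at(cam,u,v,z,P=None):
    e,d=ray(cam,u,v,P); return (e+d*(z-e[2])/d[2])
def proj(cam,p,P=None):
    P=P or manip.camera_params(cam)
    c=np.array(P['rotation']).T@(np.array(p)-np.array(P['eye']))
    return [P['cx']+P['fx']*c[0]/-c[2],P['cy']+P['fy']*c[1]/c[2]]
E
python3 - <<'E'
from h import *
a=manip.camera('top');b=manip.camera('scene')
cv2.imwrite('pics/top.png',cv2.resize(a,(800,600)));cv2.imwrite('pics/top_raw.png',a);cv2.imwrite('pics/scene.png',cv2.resize(b,(800,600)))
for c in('top','scene'):
    print(manip.camera_params(c))
    for n in('tub','module1_mid','inner_post','outer_collar'):
        print(c,n,[(r['extent'],round(r['conf'],2)) for r in manip.recognise(n,c)])
s=manip.read_state();print(s['ee_pos'],s['tool_rot'],s['force'],s['width'],s['time_s'])
E
```

```text
pics
{'fx': 432.1992724548219, 'fy': 432.1992724548219, 'cx': 281.5037814960488, 'cy': 211.28384024966343, 'eye': array([ 387.1206098 ,  -56.36511168, 1169.97594483]), 'rotation': array([-0.04429455,  0.0379977 ,  0.70954994, -0.70223433])}
top tub [([229.6, 144.4, 81.0, 82.4], 0.76)]
top module1_mid [([433.2, 263.5, 37.4, 21.1], 0.69), ([350.4, 213.9, 33.1, 34.4], 0.64)]
top inner_post [([113.9, 231.7, 10.3, 9.1], 0.65), ([342.4, 276.1, 76.2, 13.0], 0.65)]
top outer_collar [([77.5, 190.5, 96.1, 92.8], 0.62)]
{'fx': 454.80366963575835, 'fy': 454.80366963575835, 'cx': 283.811003173726, 'cy': 210.74626035545853, 'eye': array([1246.75558123,  442.53074411,  743.18115724]), 'rotation': array([0.21890705, 0.39639732, 0.79322372, 0.40711791])}
scene tub [([219.5, 222.8, 117.4, 84.6], 0.85)]
scene module1_mid [([184.4, 144.9, 31.8, 22.2], 0.93), ([213.3, 184.1, 32.4, 26.0], 0.74)]
scene inner_post [([392.7, 262.3, 76.5, 87.0], 0.65)]
scene outer_collar [([393.6, 242.6, 130.9, 99.0], 0.75), ([276.5, 190.0, 21.2, 18.9], 0.56)]
[ 180.54045497 -650.39746901  218.59215676] [ 9.90848617e-01  1.34977832e-01 -2.01193379e-05 -4.58799645e-05] [ 0.40444104 -0.06984943  0.73224023] 93.08035194047343 0.5
```

View pics/top.png

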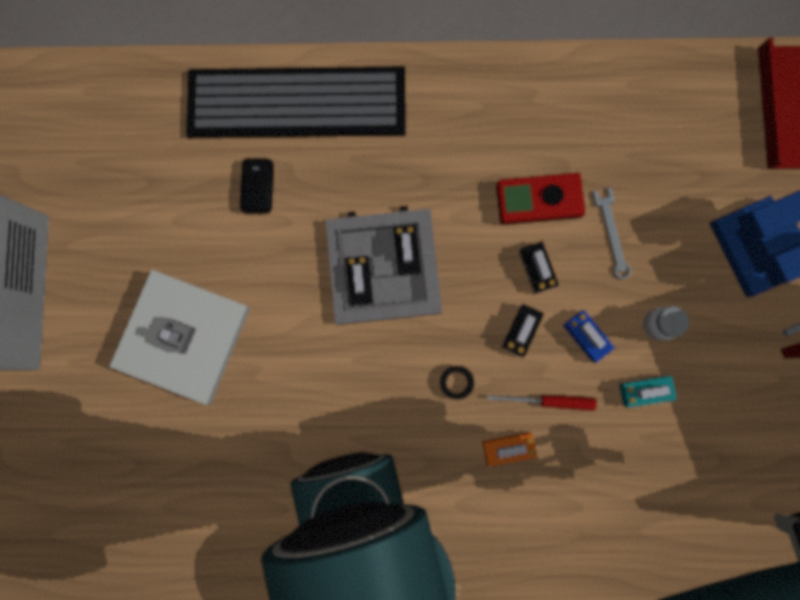

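View pics/scene.png

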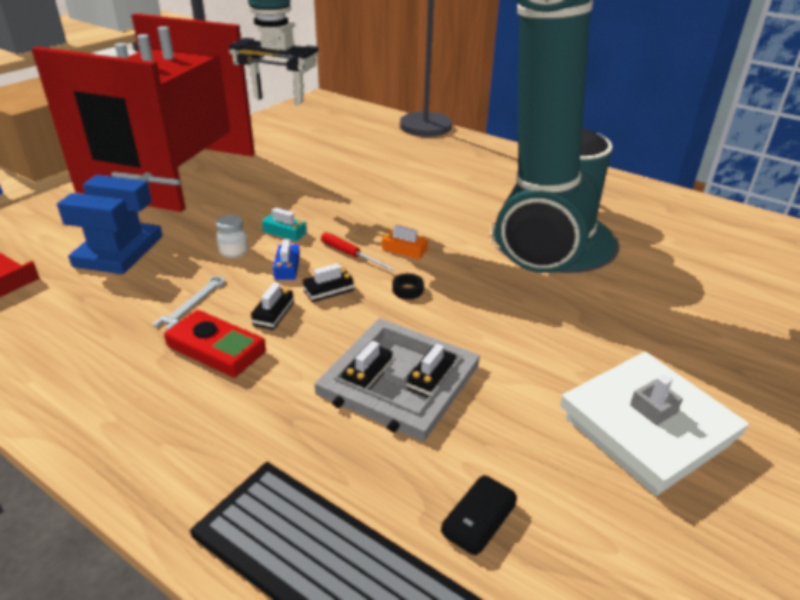

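The top picture (800 px view) shows box (383,266), nested covers (180,335). The candidates for the loose modules are black (539,267), black (523,330), blue (588,336), turquoise (648,391) and orange (510,449). Only the two black ones with a pale band fit the description. I'll confirm that in a crop.

```bash
cat >> h.py <<'E'
from scipy.spatial.transform import Rotation as Ro
_cp=manip.camera_params
def _P(cam):
    P=dict(_cp(cam)); P['rotation']=Ro.from_quat(P['rotation']).as_matrix(); return P
class _M: pass
def ray(cam,u,v,P=None):
    P=P or _P(cam)
    return np.array(P['eye']),P['rotation']@np.array([(u-P['cx'])/P['fx'],-(v-P['cy'])/P['fy'],-1.0])
def proj(cam,p,P=None):
    P=P or _P(cam)
    c=P['rotation'].T@(np.array(p)-np.array(P['eye']))
    return [P['cx']+P['fx']*c[0]/-c[2],P['cy']+P['fy']*c[1]/c[2]]
def tool():
    s=manip.read_state(); R=Ro.from_quat(s['tool_rot']).as_matrix(); return np.array(s['ee_pos']),R
def togo(target,yaw):  # tcp target (world mm), world angle (deg) of the tool's y line -> tool shift at current axes, turn
    p,R=tool(); y=np.degrees(np.arctan2(R[1,1],R[0,1])); d=(yaw-y+90)%180-90
    return 'shift',np.round(R.T@(np.array(target)-p),1),'turn(tool z)',round(-d,2),'tilt z',np.round(R[:,2],4),'y-ang',round(y,2)
E
python3 - <<'E'
from h import *
a=cv2.imread('pics/top_raw.png')
c=a[150:300,330:480]; cv2.imwrite('pics/crop.png',cv2.resize(c,(600,600),interpolation=cv2.INTER_CUBIC))
k=800/560
for n,u,v,z in [('ribA',543,264,54),('ribB',525,329,54),('post',178,334,110),('laid',405,248,60),('laid2',358,278,60)]:
    print(n,at('top',u/k,v/k,z).round(1))
print('tub corners',[at('top',u/k,v/k,24).round(1) for u,v in((327,218),(430,210),(441,313),(334,323))])
print('cover corners',[at('top',u/k,v/k,48).round(1) for u,v in((152,270),(247,307),(208,404),(111,367))])
p,R=tool();P=_P('wrist');print('wrist eye in tool',R.T@(P['eye']-p),'axes',R.T@P['rotation'],P['fx'],P['cx'],P['cy'])
print(togo([550,-300,220],0))
E
```

```text
ribA [ 584.6 -305.3   54. ]
ribB [ 465.9 -268.6   54. ]
post [459.6 339.5 110. ]
laid [616.1 -53.3  60. ]
laid2 [561.5  32.8  60. ]
tub corners [array([683.2,  94.5,  24. ]), array([ 696.4, -101.5,   24. ]), array([ 499.5, -119. ,   24. ]), array([482.9,  80.6,  24. ])]
cover corners [array([582.7, 414.7,  48. ]), array([512. , 237.4,  48. ]), array([337.1, 304.3,  48. ]), array([405.1, 482.7,  48. ])]Traceback (most recent call last):
  File "<stdin>", line 9, in <module>
NameError: name '_P' is not defined
```

View pics/crop.png

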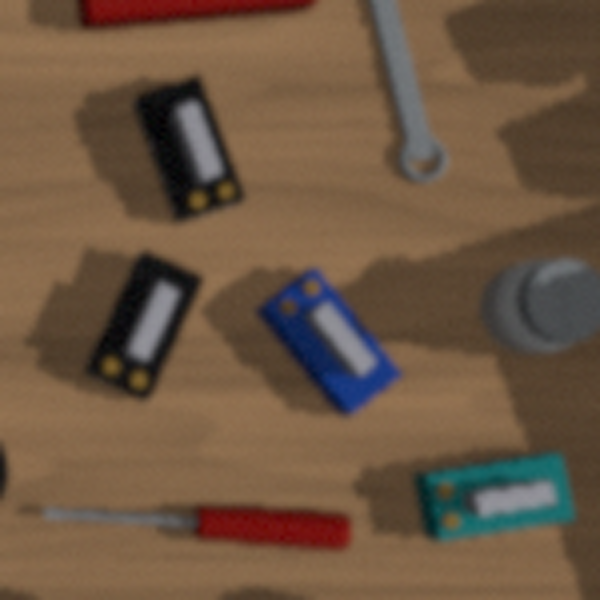

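Crop: the two black modules with bands are at (190,148) and (145,325). They are the loose ones; blue and turquoise are look-alikes. Next is a move over them.

```bash
sed -i 's/\b_P\b/PP/g' h.py; python3 - <<'E'
from h import *
p,R=tool();P=PP('wrist');print('wrist eye in tool',R.T@(P['eye']-p),'axes',(R.T@P['rotation']).round(3),P['fx'],P['cx'],P['cy'])
print(togo([530,-290,260],0));print(togo([530,-290,260],90))
k=800/560
for n,u,v,z in [('ribA',543,264,54),('ribB',525,329,54),('post',178,334,110),('laid',405,248,60),('laid2',358,278,60)]:
    print(n,at('top',u/k,v/k,z).round(1))
E
```

```text
wrist eye in tool [  83.03528541    0.72069387 -166.59161461] axes [[-0.001  0.956  0.294]
 [ 1.     0.001 -0.   ]
 [-0.001  0.294 -0.956]] 311.27763045167865 284.71520546331857 208.46948603693116
('shift', array([ 433.1, -253.8,  -41.4]), 'turn(tool z)', np.float64(-74.49), 'tilt z', array([-1.e-04,  1.e-04, -1.e+00]), 'y-ang', np.float64(-74.49))
('shift', array([ 433.1, -253.8,  -41.4]), 'turn(tool z)', np.float64(15.51), 'tilt z', array([-1.e-04,  1.e-04, -1.e+00]), 'y-ang', np.float64(-74.49))
ribA [ 584.6 -305.3   54. ]
ribB [ 465.9 -268.6   54. ]
post [459.6 339.5 110. ]
laid [616.1 -53.3  60. ]
laid2 [561.5  32.8  60. ]
```

```bash
python3 -m creep '[[[39,-23,-4,0],[39,-23,-4,0],[39,-23,-4,0],[39,-23,-4,0],[39,-23,-4,0],[39,-23,-4,0],[39,-23,-4,0],[39,-23,-4,0],[39,-23,-4,0],[39,-23,-4,0],[39,-23,-4,0],[0,0,0,7.75],[0,0,0,7.75],[0,0,0,0],[0,0,0,0]]]' 0 30
python3 - <<'E'
from h import *
P=PP('wrist');a=manip.camera('wrist');cv2.imwrite('pics/w1.png',a)
import pickle;pickle.dump(P,open('w1.p','wb'))
print(tool()[0],[(r['extent'],round(r['conf'],2)) for r in manip.recognise('module1_mid','wrist')])
E
```

```text
time_s: 2.0
ee_pos: [526.2, -292.0, 262.7]
tool_rot: [1.0, 0.002, 0.0, 0.0]
force: [0.7, 0.7, -0.5]
width: 92.8
gripper_force: 0.0
[ 526.0920671  -292.05795588  262.66389472] [([239.3, 185.7, 56.0, 70.9], 0.89), ([417.9, 269.2, 34.8, 38.4], 0.72)]
```

View pics/w1.png

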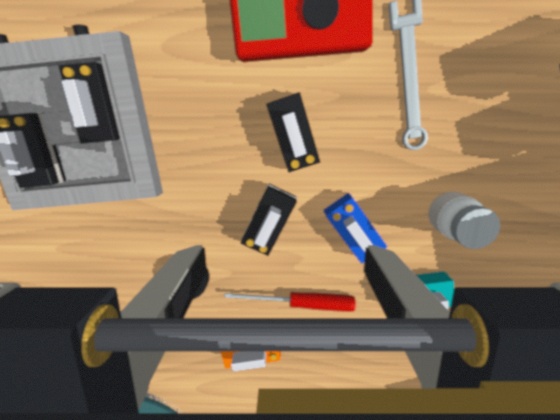

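Wrist view: black modules at (293,132) and (268,220), the box upper left, and the spanner, jar and blue block nearby.

```bash
cat >> h.py <<'E'
def rib(img,P,box,z,thr=170,cam='wrist'):
    l,t,w,h=[int(q) for q in box]; m=np.zeros(img.shape[:2],np.uint8)
    m[t:t+h,l:l+w]=((img.min(2)>thr)&(np.ptp(img.astype(int),axis=2)<40))[t:t+h,l:l+w]
    n,L,S,_=cv2.connectedComponentsWithStats(m); i=1+np.argmax(S[1:,4])
    vs,us=np.nonzero(L==i)
    W=np.array([at(cam,u,v,z,P)[:2] for u,v in zip(us,vs)],np.float32)
    (c,(a,b),an)=cv2.minAreaRect(W); 
    if a<b: a,b,an=b,a,an+90
    return np.round(c,1),round(a,1),round(b,1),round((an+90)%180-90,1),S[i,4]
E
python3 - <<'E'
from h import *; import pickle
P=pickle.load(open('w1.p','rb'));a=cv2.imread('pics/w1.png')
for nm,b in(('A',(262,90,62,85)),('B',(238,182,60,75))):
    for th in(150,180,210):
        print(nm,th,rib(a,P,b,54,th))
def blk(b):
    l,t,w,h=b; m=np.zeros(a.shape[:2],np.uint8); m[t:t+h,l:l+w]=(a.max(2)<60)[t:t+h,l:l+w]
    n,L,S,_=cv2.connectedComponentsWithStats(m); i=1+np.argmax(S[1:,4]); vs,us=np.nonzero(L==i)
    W=np.array([at('wrist',u,v,15,P)[:2] for u,v in zip(us,vs)],np.float32); print(cv2.minAreaRect(W))
blk((262,90,62,85));blk((238,182,60,75))
print(a[130,290],a[225,265],a[105,285])
E
```

```text
A 150 (array([ 584.7, -303.7]), 49.6, 14.2, 18.4, np.int32(524))
A 180 (array([ 584.7, -303.6]), 48.8, 12.8, 18.2, np.int32(466))
A 210 (array([ 584.8, -303.8]), 46.6, 10.9, 18.2, np.int32(374))
B 150 (array([ 466.5, -270.1]), 50.8, 13.8, -25.9, np.int32(401))
B 180 (array([ 466.3, -269.9]), 49.0, 12.3, -25.9, np.int32(345))
B 210 (array([ 466.1, -269.9]), 46.0, 10.0, -26.3, np.int32(254))
((584.0808715820312, -303.2987060546875), (89.29702758789062, 41.83945846557617), 18.26479721069336)
((463.6199035644531, -268.908447265625), (42.84429168701172, 91.67044067382812), 63.780181884765625)
[224 218 216] [220 214 212] [46 45 41]
```

```bash
python3 - <<'E'
from h import *
print(togo([584.7,-303.7,33],-71.7), manip.read_state()['joints'])
E
```

```text
('shift', array([ 58.6,  11.8, 229.7]), 'turn(tool z)', np.float64(-18.13), 'tilt z', array([ 0.,  0., -1.]), 'y-ang', np.float64(-89.83)) [-5.49281264e-01 -5.14369184e-02  1.54237872e+00  1.91381655e-05
  1.65062930e+00  1.01848379e+00]
```

```bash
python3 -m creep '[[[29.3,5.9,35,0],[29.3,5.9,35,0],[0,0,30,-6.04],[0,0,30,-6.04],[0,0,30,-6.05],[0,0,25,0],[0,0,20,0],[0,0,15,0],[0,0,0,0],[0,0,0,0]]]' 0.5 30
python3 - <<'E'
from h import *
print(togo([584.7,-303.7,33],-71.7))
E
```

```text
time_s: 3.1
ee_pos: [585.0, -303.9, 43.4]
tool_rot: [0.987, 0.158, 0.0, 0.0]
force: [0.2, 0.6, 0.6]
width: 46.5
gripper_force: 0.0
('shift', array([-0.2, -0.3, 10.4]), 'turn(tool z)', np.float64(-0.13), 'tilt z', array([ 5.e-04, -2.e-04, -1.e+00]), 'y-ang', np.float64(-71.83))
```

```bash
python3 -m creep '[[[0,0,6,0],[0,0,4.4,0],[0,0,0,0]]]' 0.5 40 && python3 -m creep '[[[0,0,0,0],[0,0,0,0],[0,0,0,0],[0,0,0,0],[0,0,0,0]]]' 1 40 && python3 -m creep '[[[0,0,-20,0],[0,0,-40,0],[0,0,-40,0],[0,0,-40,0],[0,0,0,0]]]'
python3 - <<'E'
from h import *
print(togo([540,-10,173],4.5))
E
```

```text
time_s: 3.4
ee_pos: [584.7, -303.5, 31.9]
tool_rot: [0.987, 0.158, -0.0, -0.0]
force: [1.1, -0.4, -0.4]
width: 46.8
gripper_force: 0.0
time_s: 3.9
ee_pos: [584.8, -303.5, 32.3]
tool_rot: [0.987, 0.158, -0.0, -0.0]
force: [1.1, 0.6, -2.4]
width: 13.4
gripper_force: 40.0
time_s: 4.4
ee_pos: [586.4, -304.5, 178.6]
tool_rot: [0.987, 0.158, 0.003, 0.002]
force: [0.5, -0.4, -2.9]
width: 13.7
gripper_force: 40.0
('shift', array([  47.6, -294.4,    4.1]), 'turn(tool z)', np.float64(-76.35), 'tilt z', array([ 0.0069, -0.0039, -1.    ]), 'y-ang', np.float64(-71.85))
```

```bash
python3 -m creep '[[[14,-40.4,-9,0],[14,-40.4,-9,0],[14,-40.4,-9,0],[14,-40.4,-9,0],[14,-40.4,-9,0],[0,0,0,-8.48],[0,0,0,-8.48],[0,0,0,-8.48],[0,0,0,-8.48],[0,0,0,-8.48],[0,0,0,-8.48],[0,0,0,-8.48],[0,0,0,-8.48],[0,0,0,-8.48],[0,0,0,0],[0,0,0,0]]]'
python3 - <<'E'
from h import *; import pickle
P=PP('wrist');a=manip.camera('wrist');cv2.imwrite('pics/w2.png',a);pickle.dump(P,open('w2.p','wb'))
print(tool()[0],[(r['extent'],round(r['conf'],2)) for n in('tub','laid1_mid') for r in manip.recognise(n,'wrist')])
E
```

```text
time_s: 6.0
ee_pos: [588.3, -89.9, 216.4]
tool_rot: [0.681, 0.733, -0.0, -0.0]
force: [0.2, 0.4, -2.4]
width: 13.5
gripper_force: 40.0
[588.3201062  -89.89785857 216.62955681] [([189.2, 8.2, 206.7, 199.8], 0.77), ([222.0, 46.6, 90.9, 43.0], 0.6)]
```

View pics/w2.png

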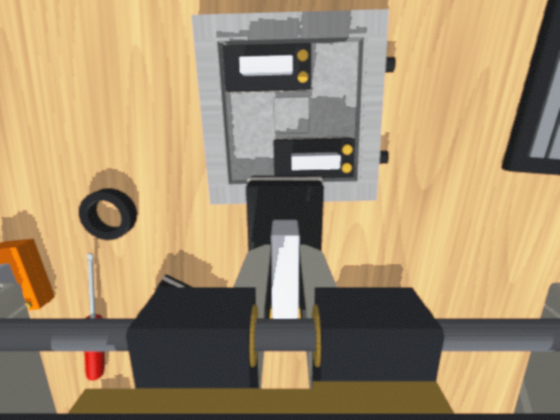

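Wrist view over the box: box corners about (193,16), (387,10), (377,199), (210,204); laid ribs at (267,65) and (317,161); empty places at (252,125) and (335,90). The carried module hangs at (285,230).

```bash
python3 - <<'E'
from h import *; import pickle
P=pickle.load(open('w2.p','rb'));a=cv2.imread('pics/w2.png')
for th in (190,210): print(rib(a,P,(228,48,68,35),60,th),rib(a,P,(280,150,64,23),60,th))
hsv=cv2.cvtColor(a,cv2.COLOR_BGR2HSV)
m=((hsv[...,1]<45)&(hsv[...,2]>85)).astype(np.uint8); m[206:]=0;m[:,:180]=0;m[:,400:]=0
m=cv2.morphologyEx(m,cv2.MORPH_OPEN,np.ones((5,5)))
# edge lines
def line(pts): 
    W=np.array([at('wrist',u,v,24,P)[:2] for u,v in pts],np.float32); return W
rows=[r for r in range(25,172,3)]
L=[(np.nonzero(m[r])[0][0]-.5,r) for r in rows]; R=[(np.nonzero(m[r])[0][-1]+.5,r) for r in rows if not(52<r<78 or 145<r<168)]
cols=range(205,372,3); T=[(c,np.nonzero(m[:,c])[0][0]-.5) for c in cols]
B=[(c,np.nonzero(m[:,c])[0][-1]+.5) for c in list(range(218,242,2))+list(range(330,372,2))]
for n,q in zip('LRTB',(L,R,T,B)):
    W=line(q); vx,vy,x,y=cv2.fitLine(W,cv2.DIST_HUBER,0,.01,.01).ravel(); s=np.array([vx,vy]); nrm=np.array([-vy,vx])
    print(n,'dir',np.degrees(np.arctan2(vy,vx)).round(2),'pt',x.round(1),y.round(1),'d',nrm@[x,y],'rms',np.std((W-[x,y])@nrm).round(2))
p,R_=tool();print(p, R_[:,2], togo(p,0)[-1])
# carried module rib (top at z~tcp+22)
print(rib(a,P,(265,215,40,70),p[2]+21.7,190))
E
```

```text
(array([561.5,  33.8]), 49.0, 14.5, 5.9, np.int32(869)) (array([618.4, -55.1]), 49.0, 13.5, 5.7, np.int32(618))
(array([561.5,  34.1]), 48.7, 13.9, 4.5, np.int32(818)) (array([618.4, -55. ]), 48.7, 12.5, 4.2, np.int32(575))
L dir -84.52 pt 489.3 -0.6 d 486.9655 rms 0.32
R dir -84.54 pt 687.6 19.1 d 686.2811 rms 0.39
T dir 5.52 pt 578.7 88.9 d 32.78342 rms 0.27
B dir 5.75 pt 640.5 -105.6 d -169.25433 rms 0.32
[588.39810237 -89.89006119 216.95668289] [-3.21411867e-04  4.16524903e-05 -9.99999947e-01] 4.3
(array([588.8, -80.6]), 27.2, 12.6, -86.4, np.int32(1011))
```

```bash
python3 - <<'E'
from h import *; import pickle
P=pickle.load(open('w2.p','rb'));a=cv2.imread('pics/w2.png')
p,R=tool()
print(a[170:200,260].mean(1).astype(int),a[170:200,310].mean(1).astype(int))
for v in(179,181,183,185): print(v,[(R.T@(at('wrist',u,v,p[2]-2.3,P)-p)).round(1)[:2] for u in(248,285,324)])
print(togo([635.1,18.1,100],5.55))
E
```

```text
[131 128 127 124 114  89  72  95 118 111  73  38  31  26  29  33  38  37
  37  36  35  35  35  35  34  33  37  36  31  36] [ 90  52  46  45  44  45  72 107 125 117  81  40  29  27  30  35  38  40
  40  46  44  43  42  40  40  41  40  40  40  36]
179 [array([ 46.8, -19.3]), array([46.7,  1. ]), array([46.7, 22.5])]
181 [array([ 45.7, -19.4]), array([45.6,  1. ]), array([45.6, 22.5])]
183 [array([ 44.5, -19.4]), array([44.5,  1. ]), array([44.4, 22.5])]
185 [array([ 43.4, -19.5]), array([43.4,  1. ]), array([43.3, 22.6])]
('shift', array([104.2,  54.7, 116.9]), 'turn(tool z)', np.float64(-1.25), 'tilt z', array([-3.e-04,  0.e+00, -1.e+00]), 'y-ang', np.float64(4.3))
```

```bash
python3 -m creep '[[[34.7,18.2,10,0],[34.7,18.2,20,0],[34.8,18.3,30,0],[0,0,30,-1.25],[0,0,26.9,0],[0,0,0,0],[0,0,0,0],[0,0,0,0]]]'
python3 - <<'E'
from h import *
print(togo([635.1,18.1,39],5.55))
E
```

```text
time_s: 6.95
ee_pos: [635.7, 18.0, 102.5]
tool_rot: [0.671, 0.741, 0.001, 0.001]
force: [-0.4, -0.1, -3.3]
width: 13.8
gripper_force: 40.0
('shift', array([ 0.2, -0.7, 63.5]), 'turn(tool z)', np.float64(0.1), 'tilt z', array([ 0.0025, -0.    , -1.    ]), 'y-ang', np.float64(5.65))
```

```bash
python3 -m creep '[[[0.1,-0.5,15,0.1],[0,0,14,0],[0,0,12,0],[0,0,9,0],[0,0,6,0],[0,0,3,0],[0,0,2,0],[0,0,0,0],[0,0,0,0],[0,0,0,0]]]'
python3 - <<'E'
from h import *
print(togo([635.1,18.1,39],5.55))
E
```

```text
time_s: 7.95
ee_pos: [634.6, 18.3, 39.7]
tool_rot: [0.672, 0.741, 0.0, 0.0]
force: [-0.5, 0.4, -4.4]
width: 13.4
gripper_force: 40.0
('shift', array([-0.2,  0.5,  0.7]), 'turn(tool z)', np.float64(0.07), 'tilt z', array([ 6.e-04, -0.e+00, -1.e+00]), 'y-ang', np.float64(5.62))
```

```bash
python3 -m creep '[[[0,0,0.7,0],[0,0,0.6,0],[0,0,0.4,0],[0,0,0,0],[0,0,0,0]]]' && python3 -m creep '[[[0,0,0,0],[0,0,0,0],[0,0,0,0]]]' 0.65 40 && python3 -m creep '[[[0,0,-15,0],[0,0,-40,0],[0,0,-40,0],[0,0,-40,0],[0,0,-20,0],[0,0,0,0]]]'
python3 - <<'E'
from h import *
print(togo([466.3,-270,180],-26+90), manip.read_state()['joints'])
E
```

```text
time_s: 8.45
ee_pos: [634.5, 18.3, 38.1]
tool_rot: [0.672, 0.741, 0.0, 0.0]
force: [-3.8, -0.8, 5.3]
width: 13.2
gripper_force: 40.0
time_s: 8.75
ee_pos: [634.5, 18.3, 37.6]
tool_rot: [0.672, 0.741, 0.0, 0.0]
force: [-0.1, 0.3, -0.6]
width: 30.8
gripper_force: 0.0
time_s: 9.35
ee_pos: [635.5, 18.3, 197.7]
tool_rot: [0.672, 0.741, 0.002, 0.002]
force: [0.3, 0.6, -1.0]
width: 32.8
gripper_force: 0.0
('shift', array([-270.3, -196.7,   16.6]), 'turn(tool z)', np.float64(-58.38), 'tilt z', array([ 0.0062, -0.    , -1.    ]), 'y-ang', np.float64(5.62)) [-1.13400382e-02  3.33852172e-02  1.56263506e+00  2.02935270e-05
  1.53941838e+00 -1.09419338e-01]
```

```bash
python3 -m creep '[[[-38.6,-28.1,0,0],[-38.6,-28.1,0,0],[-38.6,-28.1,0,0],[-38.6,-28.1,0,0],[-38.6,-28.1,0,0],[-38.6,-28.1,0,0],[-38.7,-28.1,0,0],[0,0,13,-8.34],[0,0,13,-8.34],[0,0,13,-8.34],[0,0,13,-8.34],[0,0,13,-8.34],[0,0,13,-8.34],[0,0,13,-8.34],[0,0,0,0],[0,0,0,0]]]' 0.5 40
python3 - <<'E'
from h import *
print(togo([466.3,-270,32.5],-26+90))
E
```

```text
time_s: 10.95
ee_pos: [464.8, -269.8, 101.6]
tool_rot: [0.227, 0.974, 0.0, -0.0]
force: [-0.1, 0.3, 0.5]
width: 46.4
gripper_force: 0.0
('shift', array([-1.4,  0.5, 69.1]), 'turn(tool z)', np.float64(-0.26), 'tilt z', array([-6.e-04,  4.e-04, -1.e+00]), 'y-ang', np.float64(63.74))
```

```bash
python3 -m creep '[[[-1.4,0.5,20,-0.26],[0,0,20,0],[0,0,15,0],[0,0,8,0],[0,0,4,0],[0,0,2,0],[0,0,0,0]]]' 0.5 40 && python3 -m creep '[[[0,0,0,0],[0,0,0,0],[0,0,0,0],[0,0,0,0],[0,0,0,0]]]' 1 40 && python3 -m creep '[[[0,0,-20,0],[0,0,-40,0],[0,0,-40,0],[0,0,-20,0],[0,0,0,0]]]'
python3 - <<'E'
from h import *
print(togo([545.3,-39.9,120],5.55))
E
```

```text
time_s: 11.65
ee_pos: [466.8, -270.3, 33.1]
tool_rot: [0.223, 0.975, -0.0, 0.0]
force: [0.3, -0.4, 0.4]
width: 46.6
gripper_force: 0.0
time_s: 12.15
ee_pos: [466.6, -270.1, 32.7]
tool_rot: [0.223, 0.975, 0.0, 0.0]
force: [0.8, 0.1, -2.2]
width: 13.9
gripper_force: 40.0
time_s: 12.65
ee_pos: [467.4, -270.7, 155.4]
tool_rot: [0.223, 0.975, -0.001, 0.002]
force: [-0.0, -0.5, -3.4]
width: 13.5
gripper_force: 40.0
('shift', array([ 30.2, 241.7,  35.2]), 'turn(tool z)', np.float64(58.7), 'tilt z', array([ 0.0036, -0.0023, -1.    ]), 'y-ang', np.float64(64.25))
```

```bash
python3 -m creep '[[[6,48.3,0,0],[6,48.3,0,0],[6,48.3,0,0],[6,48.3,0,0],[6.2,48.5,0,0],[0,0,0,8.39],[0,0,0,8.39],[0,0,0,8.39],[0,0,0,8.39],[0,0,0,8.38],[0,0,0,8.38],[0,0,0,8.38],[0,0,35,0],[0,0,0,0],[0,0,0,0]]]'
python3 - <<'E'
from h import *; import pickle
P=PP('wrist');a=manip.camera('wrist');cv2.imwrite('pics/w3.png',a);pickle.dump(P,open('w3.p','wb'))
print(togo([545.3,-39.9,40],5.55))
E
```

```text
time_s: 14.15
ee_pos: [543.5, -39.2, 116.3]
tool_rot: [0.672, 0.741, -0.001, -0.001]
force: [0.9, -0.4, -3.1]
width: 13.9
gripper_force: 40.0
('shift', array([-0.7,  1.2, 77.6]), 'turn(tool z)', np.float64(0.04), 'tilt z', array([-1.e-03,  1.e-04, -1.e+00]), 'y-ang', np.float64(5.59))
```

View pics/w3.png

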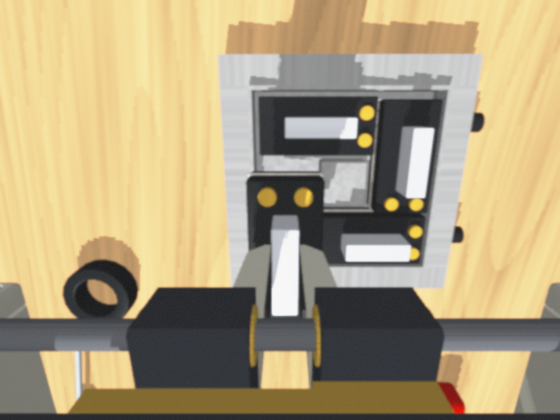

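Module 1 stands in the far-right place at (410,155) with even gaps. The second is above its place at (285,220). Descending now.

```bash
python3 -m creep '[[[-0.4,1,10,0],[0,0,10,0],[0,0,0,0],[0,0,0,0]]]'
python3 - <<'E'
from h import *
print(togo([545.3,-39.9,40],5.55))
E
```

```text
time_s: 14.6
ee_pos: [545.2, -39.6, 97.4]
tool_rot: [0.672, 0.741, -0.0, -0.0]
force: [0.0, 0.3, -3.7]
width: 13.7
gripper_force: 40.0
('shift', array([-0.3,  0.1, 57.4]), 'turn(tool z)', np.float64(0.01), 'tilt z', array([-5.e-04,  1.e-04, -1.e+00]), 'y-ang', np.float64(5.56))
```

```bash
python3 -m creep '[[[-0.2,0,15,0],[0,0,14,0],[0,0,12,0],[0,0,8,0],[0,0,5,0],[0,0,3,0],[0,0,0,0],[0,0,0,0],[0,0,0.7,0],[0,0,0.6,0],[0,0,0.5,0],[0,0,0,0],[0,0,0,0]]]'
```

```text
time_s: 15.9
ee_pos: [545.4, -39.8, 38.9]
tool_rot: [0.672, 0.741, 0.0, 0.0]
force: [1.0, -0.3, -3.7]
width: 13.7
gripper_force: 40.0
```

```bash
python3 -m creep '[[[0,0,0.5,0],[0,0,0.3,0],[0,0,0,0],[0,0,0,0]]]' && python3 -m creep '[[[0,0,0,0],[0,0,0,0],[0,0,0,0]]]' 0.65 40 && python3 -m creep '[[[0,0,-15,0],[0,0,-40,0],[0,0,-45,0],[0,0,-50,0],[0,0,-50,0],[0,0,0,0]]]'
python3 - <<'E'
from h import *
print(togo([460,250,270],5.55))
c=np.array([[582.7,414.7],[512,237.4],[337.1,304.3],[405.1,482.7]]);print(c.mean(0),[np.degrees(np.arctan2(*(c[(i+1)%4]-c[i])[::-1]))%90 for i in range(4)],[np.linalg.norm(c[(i+1)%4]-c[i]) for i in range(4)])
E
```

```text
time_s: 16.3
ee_pos: [545.6, -39.8, 38.6]
tool_rot: [0.672, 0.741, 0.0, 0.0]
force: [-2.0, 0.7, 5.7]
width: 13.4
gripper_force: 40.0
time_s: 16.6
ee_pos: [545.4, -39.8, 37.9]
tool_rot: [0.672, 0.741, 0.0, -0.0]
force: [0.2, -0.1, 0.5]
width: 30.9
gripper_force: 0.0
time_s: 17.2
ee_pos: [547.0, -40.0, 246.8]
tool_rot: [0.672, 0.741, 0.003, 0.004]
force: [0.5, -0.3, -0.2]
width: 32.7
gripper_force: 0.0
('shift', array([297. , -58.3, -24.5]), 'turn(tool z)', np.float64(0.01), 'tilt z', array([ 0.0104, -0.0012, -0.9999]), 'y-ang', np.float64(5.56))
[459.225 359.775] [np.float64(68.2599051681918), np.float64(69.06793312425097), np.float64(69.13485842903081), np.float64(69.04901228469544)] [np.float64(190.87634740847278), np.float64(187.2581640409838), np.float64(190.9202975065773), np.float64(190.1729738948203)]
```

```bash
python3 -m creep '[[[48,-8,-3,0],[48,-8,-3,0],[48,-8,-3,0],[48,-8,-3,0],[48,-8,-3,0],[48,-8,-4,0],[48,-8,-4,0],[0,0,0,0],[0,0,0,0],[0,0,0,0]]]' 0.3 40
python3 - <<'E'
from h import *; import pickle
P=PP('wrist');a=manip.camera('wrist');cv2.imwrite('pics/w4.png',a);pickle.dump(P,open('w4.p','wb'))
print(tool()[0],[(n,r['extent'],round(r['conf'],2)) for n in('inner_post','outer_collar') for r in manip.recognise(n,'wrist')])
E
```

```text
time_s: 18.2
ee_pos: [457.3, 288.4, 261.2]
tool_rot: [0.672, 0.74, -0.0, 0.0]
force: [-1.0, -0.4, -0.2]
width: 65.1
gripper_force: 0.0
[457.45285565 288.13956758 261.17210599] [('outer_collar', [189.8, 0.0, 217.3, 221.9], 0.83)]
```

View pics/w4.png

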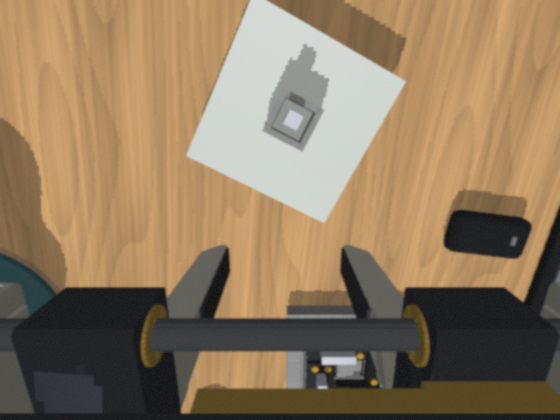

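Cover seen with corners (405,81), (325,222), (188,156) and (250,0); post top at (292,119), collar around it.

```bash
python3 - <<'E'
from h import *; import pickle
P=pickle.load(open('w4.p','rb'));a=cv2.imread('pics/w4.png')
print(a[100:140:3,292].tolist()); print(a[119,262:325:3].tolist())
print('post',rib(a,P,(280,106,26,26),110,185))
hsv=cv2.cvtColor(a,cv2.COLOR_BGR2HSV)
m=((hsv[...,1]<40)&(hsv[...,2]>165)).astype(np.uint8);m[232:]=0
n,L,S,_=cv2.connectedComponentsWithStats(m);i=1+np.argmax(S[1:,4]);m=(L==i).astype(np.uint8)
C=cv2.findContours(m,cv2.RETR_EXTERNAL,cv2.CHAIN_APPROX_NONE)[0][0][:,0]
W=np.array([at('wrist',u,v,48,P)[:2] for u,v in C if v>2],np.float32)
print(cv2.minAreaRect(W))
e=np.radians(-21)
# fit 4 sides
r0=cv2.minAreaRect(W); th=np.radians(r0[2]);Rm=np.array([[np.cos(th),np.sin(th)],[-np.sin(th),np.cos(th)]])
q=(W-np.array(r0[0]))@Rm.T
for k,nm in((0,'u'),(1,'v')):
    for s in(1,-1):
        sel=(s*q[:,k]>85)&(abs(q[:,1-k])<75); f=np.polyfit(q[sel,1-k],q[sel,k],1); print(nm,s,f.round(4),sel.sum(),np.degrees(np.arctan(f[0])).round(2))
print(togo([459,360,150],-21))
E
```

```text
[[92, 93, 92], [143, 147, 142], [145, 150, 144], [156, 155, 151], [211, 202, 198], [212, 205, 201], [213, 205, 202], [214, 207, 202], [214, 206, 203], [208, 200, 197], [146, 150, 146], [143, 148, 143], [133, 137, 132], [115, 116, 115]]
[[209, 215, 208], [205, 212, 204], [147, 148, 147], [143, 142, 142], [130, 130, 130], [142, 146, 141], [145, 149, 143], [144, 145, 142], [208, 200, 197], [215, 207, 204], [214, 206, 202], [210, 201, 198], [214, 207, 203], [202, 194, 190], [145, 149, 144], [143, 147, 143], [94, 96, 94], [133, 133, 132], [143, 144, 144], [181, 187, 181], [209, 215, 209]]
post (array([458.9, 363.8]), 14.2, 13.6, 68.7, np.int32(214))
((459.3269958496094, 363.0369873046875), (191.57362365722656, 191.48110961914062), 68.5561752319336)
u 1 [4.00000e-04 9.53536e+01] 119 0.02
u -1 [-9.00000e-04 -9.49515e+01] 108 -0.05
v 1 [3.20000e-03 9.51271e+01] 128 0.18
v -1 [-1.0000e-03 -9.5089e+01] 111 -0.06
('shift', array([ 71.5,   8.3, 111.1]), 'turn(tool z)', np.float64(26.45), 'tilt z', array([ 1.e-04, -0.e+00, -1.e+00]), 'y-ang', np.float64(5.45))
```

```bash
python3 -m creep '[[[38,4,20,0],[37.3,4,20,0],[0,0,20,6.7],[0,0,20,6.7],[0,0,20,6.7],[0,0,11,6.7],[0,0,0,0],[0,0,0,0],[0,0,0,0]]]' 0.5 40
python3 - <<'E'
from h import *
print(togo([459,363.5,82],-21.4))
E
```

```text
time_s: 19.25
ee_pos: [458.3, 364.8, 151.1]
tool_rot: [0.825, 0.566, 0.001, -0.0]
force: [-0.4, 0.4, 1.0]
width: 47.0
gripper_force: 0.0
('shift', array([-1. ,  1.1, 69.1]), 'turn(tool z)', np.float64(0.28), 'tilt z', array([ 1.1e-03,  8.0e-04, -1.0e+00]), 'y-ang', np.float64(-21.12))
```

```bash
python3 -m creep '[[[-1,1.1,25,0.28],[0,0,20,0],[0,0,12,0],[0,0,8,0],[0,0,3,0],[0,0,0,0],[0,0,0,0]]]' 0.5 60
python3 - <<'E'
from h import *
print(togo([459,363.5,81.5],-21.4))
E
```

```text
time_s: 19.95
ee_pos: [458.8, 363.8, 82.9]
tool_rot: [0.827, 0.563, 0.001, -0.0]
force: [0.2, 0.7, -0.5]
width: 46.6
gripper_force: 0.0
('shift', array([-0.2,  0.3,  1.4]), 'turn(tool z)', np.float64(-0.11), 'tilt z', array([ 8.e-04,  6.e-04, -1.e+00]), 'y-ang', np.float64(-21.51))
```

```bash
python3 -m creep '[[[0,0,0.8,0],[0,0,0,0],[0,0,0,0],[0,0,0,0],[0,0,0,0],[0,0,0,0]]]' 1 60 && python3 -m creep '[[[0,0,-10,0],[0,0,-25,0],[0,0,-35,0],[0,0,-30,0],[0,0,-15,0],[0,0,0,0],[0,0,0,0]]]'
python3 - <<'E'
from h import *
print(togo([590.2,-10.9,194],5.55))
E
```

```text
time_s: 20.55
ee_pos: [458.4, 363.6, 81.3]
tool_rot: [0.827, 0.563, -0.0, -0.0]
force: [-1.7, 0.2, 2.0]
width: 15.8
gripper_force: 60.0
time_s: 21.25
ee_pos: [458.2, 363.3, 194.8]
tool_rot: [0.827, 0.563, -0.001, 0.0]
force: [0.0, -0.6, -5.0]
width: 15.5
gripper_force: 60.0
('shift', array([-299.7,  260.1,    1. ]), 'turn(tool z)', np.float64(-27.08), 'tilt z', array([-1.1e-03, -9.0e-04, -1.0e+00]), 'y-ang', np.float64(-21.53))
```

```bash
python3 -m creep '[[[-12,10.4,0,0],[-24,20.8,0,0],[-30,26,0,0],[-30,26,0,0],[-30,26,0,0],[-30,26,0,0],[-30,26,0,0],[-30,26,0,0],[-30,26,0,0],[-25,21.7,0,0],[-18,15.6,0,0],[-10.7,9.6,0,0],[0,0,0,-4],[0,0,0,-6],[0,0,0,-7.08],[0,0,0,-6],[0,0,0,-4],[0,0,0,0],[0,0,0,0],[0,0,0,0]]]'
python3 - <<'E'
from h import *; import pickle
print(togo([590.2,-10.9,108],5.55))
P=PP('wrist');a=manip.camera('wrist');cv2.imwrite('pics/w5.png',a);pickle.dump(P,open('w5.p','wb'))
b=manip.camera('scene');cv2.imwrite('pics/s5.png',b[150:370,130:430])
E
```

```text
time_s: 23.25
ee_pos: [590.3, -10.6, 195.9]
tool_rot: [0.673, 0.74, -0.0, -0.0]
force: [-0.1, 0.2, -3.9]
width: 15.2
gripper_force: 60.0
('shift', array([-0.3, -0.1, 87.9]), 'turn(tool z)', np.float64(-0.09), 'tilt z', array([-6.e-04,  1.e-04, -1.e+00]), 'y-ang', np.float64(5.46))
```

View pics/s5.png

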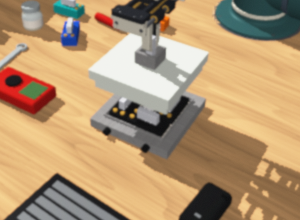

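The pair hangs level and aligned over the box in the scene crop at (150,75). Lowering it in stages.

```bash
python3 -m creep '[[[-0.3,-0.1,15,-0.09],[0,0,20,0],[0,0,18,0],[0,0,12,0],[0,0,8,0],[0,0,4,0],[0,0,2,0],[0,0,2,0],[0,0,2,0],[0,0,0,0],[0,0,0,0]]]' && python3 -m creep '[[[0,0,1,0],[0,0,1,0],[0,0,1,0],[0,0,1,0],[0,0,0.5,0],[0,0,0.5,0],[0,0,0,0],[0,0,0,0]]]'
```

```text
time_s: 24.45
ee_pos: [590.5, -10.9, 113.5]
tool_rot: [0.671, 0.741, 0.0, 0.0]
force: [0.2, 0.4, -4.5]
width: 15.4
gripper_force: 60.0
time_s: 25.25
ee_pos: [590.4, -10.9, 108.3]
tool_rot: [0.671, 0.741, 0.0, 0.0]
force: [1.1, -0.1, -5.4]
width: 15.6
gripper_force: 60.0
```

```bash
python3 -m creep '[[[0,0,0.7,0],[0,0,0.6,0],[0,0,0.5,0],[0,0,0.5,0],[0,0,0,0],[0,0,0,0]]]' && python3 -m creep '[[[0,0,0.5,0],[0,0,0.3,0],[0,0,0,0],[0,0,0,0]]]'
```

```text
time_s: 25.85
ee_pos: [590.4, -10.9, 106.0]
tool_rot: [0.671, 0.741, 0.0, -0.0]
force: [-0.1, 0.1, -5.6]
width: 15.6
gripper_force: 60.0
time_s: 26.25
ee_pos: [590.4, -10.9, 105.4]
tool_rot: [0.671, 0.741, 0.0, 0.0]
force: [-1.7, -0.2, -1.9]
width: 15.8
gripper_force: 60.0
```

Contact is beginning at the expected height. I'll press very lightly, then release.

```bash
python3 -m creep '[[[0,0,0.4,0],[0,0,0.3,0],[0,0,0,0],[0,0,0,0]]]' && python3 -m creep '[[[0,0,0,0],[0,0,0,0],[0,0,0,0],[0,0,0,0]]]' 0.65 && python3 -m creep '[[[0,0,-10,0],[0,0,-25,0],[0,0,-15,0],[0,0,0,0],[0,0,0,0]]]' 0
python3 - <<'E'
from h import *
P=PP('wrist');a=manip.camera('wrist')
from h import tool
b=manip.camera('scene');cv2.imwrite('pics/s6.png',cv2.resize(b[120:330,150:430],(800,600),interpolation=cv2.INTER_CUBIC))
t=manip.camera('top');print('post top view',rib(t,PP('top'),(262,175,20,20),134,150,'top'))
print(togo([590.4,-10.9,76.5],5.55))
E
```

```text
time_s: 26.65
ee_pos: [590.4, -11.0, 105.3]
tool_rot: [0.671, 0.741, 0.0, 0.0]
force: [-5.5, 0.2, 7.2]
width: 15.8
gripper_force: 60.0
time_s: 27.05
ee_pos: [590.4, -10.9, 104.4]
tool_rot: [0.671, 0.741, 0.0, 0.0]
force: [0.3, -0.2, 0.2]
width: 32.3
gripper_force: 0.0
time_s: 27.55
ee_pos: [590.4, -11.0, 154.3]
tool_rot: [0.671, 0.741, 0.0, 0.0]
force: [-0.4, 0.7, -1.1]
width: 68.0
gripper_force: 0.0Traceback (most recent call last):
  File "<stdin>", line 5, in <module>
  File "h.py", line 33, in rib
    n,L,S,_=cv2.connectedComponentsWithStats(m); i=1+np.argmax(S[1:,4])
                                                     ~~~~~~~~~^^^^^^^^^
    return _wrapfunc(a, 'argmax', axis=axis, out=out, **kwds)
    return bound(*args, **kwds)
ValueError: attempt to get argmax of an empty sequence
```

View pics/s6.png

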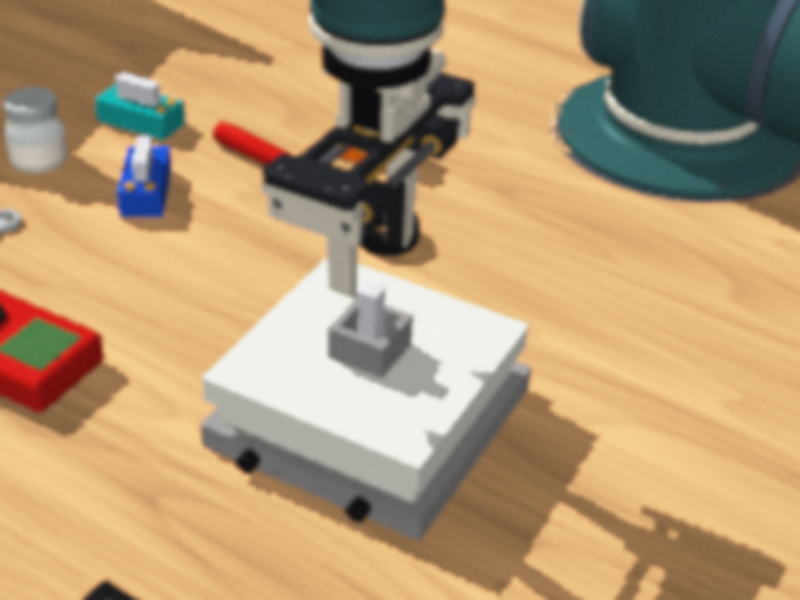

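The pair sits level and fully down on the ledge. Before gripping the collar, measure its offset along the closing line.

```bash
python3 - <<'E'
from h import *
P=PP('wrist');p,R=tool();a=manip.camera('wrist');cv2.imwrite('pics/w6.png',a)
for r in range(120,246,25):
    m=np.nonzero((a[r].min(1)>165)&(np.ptp(a[r].astype(int),axis=1)<30))[0]
    if len(m)>50:
        q=[(R.T@(at('wrist',u,r,72,P)-p)).round(1)[:2] for u in(m[0]-.5,m[-1]+.5)]; print(r,m[0],m[-1],q,'mid y',(q[0][1]+q[1][1])/2)
print('post',rib(a,P,(250,200,70,70),134,190))
c=a[150:300,200:370]; cv2.imwrite('pics/w6c.png',cv2.resize(c,(680,600),interpolation=cv2.INTER_CUBIC))
print(togo([590.4,-10.9,76.5],5.55))
E
```

```text
120 162 410 [array([ 76.2, -93.6]), array([76.1, 97.2])] mid y 1.8000000000000043
145 165 407 [array([ 57.3, -93.5]), array([57.2, 97.1])] mid y 1.7999999999999972
170 168 404 [array([ 37.6, -93.3]), array([37.5, 96.9])] mid y 1.8000000000000043
195 170 401 [array([ 16.8, -94. ]), array([16.8, 96.8])] mid y 1.3999999999999986
220 173 398 [array([ -5. , -93.8]), array([-5. , 96.7])] mid y 1.4500000000000028
245 176 396 [array([-27.8, -93.7]), array([-27.8,  97.4])] mid y 1.8500000000000014
post (array([590. ,  -4.8]), 47.6, 45.9, -84.3, np.int32(830))
('shift', array([-0. ,  0.5, 76.9]), 'turn(tool z)', np.float64(0.09), 'tilt z', array([-1.4e-03,  1.0e-04, -1.0e+00]), 'y-ang', np.float64(5.64))
```

View pics/w6c.png

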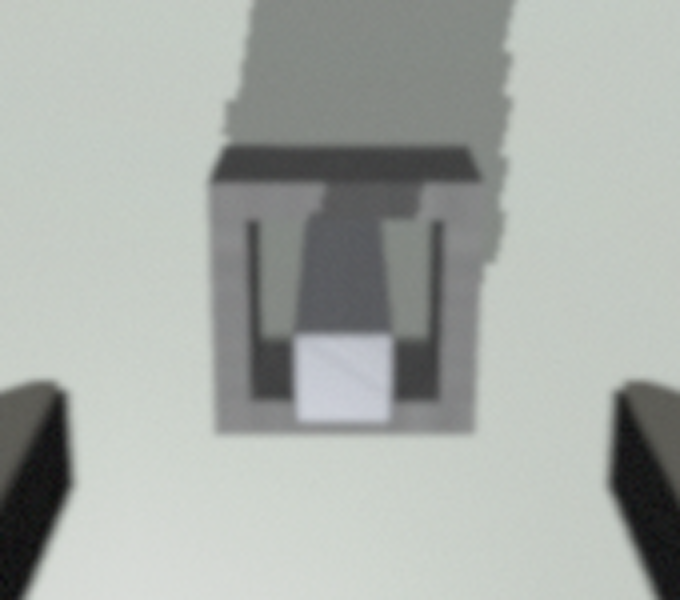

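Crop: collar (mid column 344) and post (mid column 343.5) are concentric, so the TCP stays on the axis. Going down to the collar.

```bash
python3 -m creep '[[[0,0,15,0],[0,0,20,0],[0,0,18,0],[0,0,12,0],[0,0,7,0],[0,0,4,0],[0,0,1.5,0],[0,0,0,0],[0,0,0,0]]]' 0 && python3 -m creep '[[[0,0,0,0],[0,0,0,0],[0,0,0,0],[0,0,0,0],[0,0,0,0]]]' 1 30
```

```text
time_s: 28.65
ee_pos: [590.7, -11.0, 77.6]
tool_rot: [0.671, 0.741, 0.0, 0.0]
force: [-0.1, 0.3, -0.2]
width: 92.8
gripper_force: 0.0
time_s: 29.15
ee_pos: [590.4, -11.0, 77.0]
tool_rot: [0.671, 0.741, 0.0, 0.0]
force: [0.9, -0.9, 0.4]
width: 57.3
gripper_force: 0.0
```

```bash
python3 -m creep '[[[0,0,0,0],[0,0,0,0],[0,0,0,0],[0,0,0,0]]]' && python3 -m creep '[[[0,0,-2,0],[0,0,-3,0],[0,0,-5,0],[0,0,-5,0],[0,0,-5,0],[0,0,0,0]]]'
```

```text
time_s: 29.55
ee_pos: [590.4, -10.9, 76.9]
tool_rot: [0.671, 0.741, -0.0, -0.0]
force: [-0.3, 0.2, 0.1]
width: 50.1
gripper_force: 30.0
time_s: 30.15
ee_pos: [590.8, -11.0, 98.0]
tool_rot: [0.671, 0.741, 0.0, 0.001]
force: [-0.5, 0.4, -2.1]
width: 49.6
gripper_force: 30.0
```

```bash
python3 -m creep '[[[0,0,-6,0],[0,0,-10,0],[0,0,-12,0],[0,0,-14,0],[0,0,-14,0],[0,0,-12,0],[0,0,-8,0],[0,0,-4,0],[0,0,0,0],[0,0,0,0],[0,0,0,0],[0,0,0,0],[0,0,0,0]]]'
python3 - <<'E'
from h import *
b=manip.camera('scene');cv2.imwrite('pics/s7.png',cv2.resize(b[90:300,150:430],(800,600),interpolation=cv2.INTER_CUBIC))
print(togo([590.4,-10.9,177],5.55),manip.read_state()['force'])
E
```

```text
time_s: 31.45
ee_pos: [590.3, -11.0, 176.7]
tool_rot: [0.671, 0.741, -0.0, -0.0]
force: [-0.3, 0.1, -1.7]
width: 49.6
gripper_force: 30.0
('shift', array([ 0. ,  0.1, -0.2]), 'turn(tool z)', np.float64(0.09), 'tilt z', array([-2.e-04,  1.e-04, -1.e+00]), 'y-ang', np.float64(5.64)) [ 0.62819611 -0.3212828  -2.50823474]
```

View pics/s7.png

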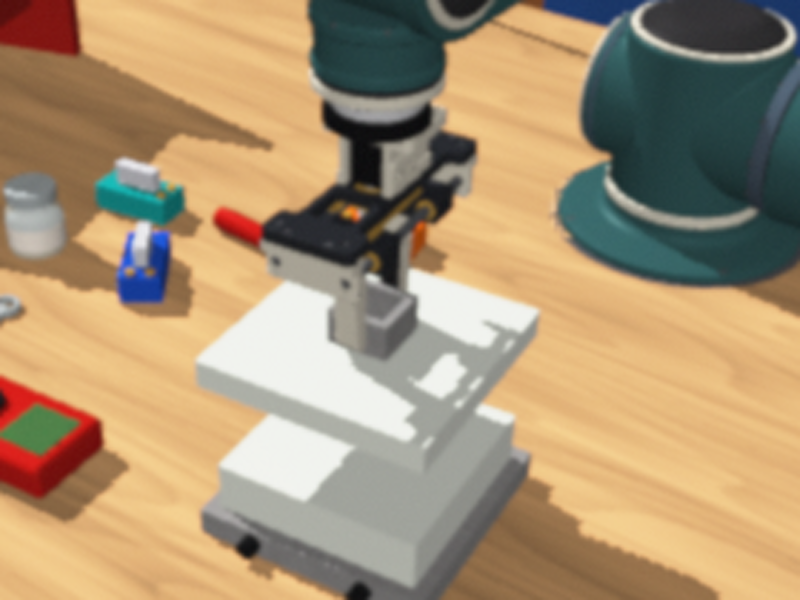

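The outer cover is held level about 10 cm up, around (370,370). The inner cover is still seated square on the ledge, around (370,490).

```bash
python3 -c "
from station import manip
print(manip.finish_job())"
```

```text
the job is handed in; nothing more can be done
None
```

The job is handed in: all four modules stand in the pinwheel, the inner cover is seated on the ledge, and the arm is holding the outer cover level about 10 cm above it, at 31 s of the 72 s allowed.

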